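# Tare the seed balance

### The arm

A 6-joint arm with a two-finger parallel gripper is mounted at the origin on the work surface. World frame = base frame: x ahead of the robot, y to its left, z up, the work surface at z = 0. Lengths are in m, angles in rad, forces in N, time in s.
With the tool pointing down it reaches from about 0.25 to 0.725 m from the base axis. Payload 4 kg.
Tool frame: the origin (TCP) lies on the centre line of the jaws, within the pads' length; the fingertips stand 22 mm ahead of it and the grasp point (between the pads) lies 3 mm ahead of it; z points along the fingers, y is the line along which they close (so a half turn about z gives the same grasp; the last joint's range is limited). The gripper opens to 85 mm and grips with 20 to 120 N. Pads are 22 mm wide; open, the fingers measure 114 mm over their backs; the gripper's body (76 mm by 85 mm) begins 54 mm behind the grasp point. The pads swing forward as they close: fully open they stand 13 mm farther back than shut.
Start: joints at [1.1, 0.241, 0.005, 1.335, 0, 1.571], TCP at [0.227, 0.446, 0.253] pointing down, gripper open.
Joint ranges: [-2.72, 2.72], [-1.05, 1.87], [-1.09, 1.28], [-1.99, 2.15], [-1.42, 1.44], [-3.14, 3.14]. Speed limits (rad/s): [2.79, 2.79, 3.14, 3.14, 3.14, 3.14].

### API

Orientations are given as a unit quaternion [x, y, z, w].
In Python, from workcell import bot gives the robot as it stands.
- The arm moves only by the shell command python3 -m inch 'ROWS'. ROWS is JSON, one flat list of numbers, 7 for each row, row after row: the shift along the world's x, y, z in mm, then the turn, a rotation vector about the world's x, y, z in rad, then the opening in per cent of the stroke, from 0 (shut) to 100 (fully open). A call has 1 to 8 rows; each row is the pose to reach, as a shift and turn from the pose commanded when the call began; what a row does not reach only later rows make up. A row lasts 1/12 s, in which the tool goes at most 41.7 mm and 7.16 degrees, less where a joint would pass 70% of its speed; a pose out of reach is approached as far as the arm can. A call with a gripper value outside its range is refused whole. The fingers move at their own pace and stop on an object; the grip force is fixed at half the most. Time passes only in rows, so rows that repeat a pose let the fingers close. It gives the time, the measured TCP pose, the force, the opening and the grip force at its end, in the units of the state.
- bot.get_obs(): the state, without advancing time (a new reading comes with each control period).
- bot.camera(name): name is "scene" or "top" or "wrist"; returns the picture (420x560x3 uint8, blue, green, red); there is no depth.
- bot.camera_info(name): a dict with "intrinsics" (3x3 intrinsics, pixels), "camera_from_world" (4x4, takes a point from world to camera coordinates); the wrist camera has in their place "hand_eye" (4x4, takes a point from camera to tool coordinates, whose origin is the TCP and whose axes are the flange's). Camera axes: x right, y down, z forward; pixel columns grow to the right and rows downward; lengths in m; the calibration is good to about 2 mm. A picture is of the moment at which its call begins: read the wrist's pose just before it. camera_info takes no time and is no camera call.
- bot.job_done(): hands the job in; it is judged then, once.
Trained networks look in the newest picture that a camera, given by its name, has taken for a name from the list of things; names that differ only in an ending like _2 or _b are one class to them, and where a whole thing is asked for, a point or a joint stands for the part that bears it (a point fixed in the world has none). Each returns a list of dicts, best first, with "confidence" (0 to 1); they miss things now and then, are a little off and sometimes report something else, mostly with a low value. They report only what shows in the picture. A call takes as long as a camera call. They do not tell look-alikes from the thing itself.
- bot.silhouettes(camera, target): "mask" (420x560 bool, what is visible of it) and "uv" ([column, row] in pixels, amid what is visible of it).
- bot.spot_point(camera, target): "uv" ([column, row] in pixels: a listed point, or the origin of a listed thing).
The state is a dict: "clock": time; "joint_pos": joint angles; "joint_vel": joint speeds; "tau": joint torques, N m; "eef_pos": TCP position; "tool_rot": TCP orientation; "ft_force": force on the tool from outside, world axes, zero at the start; "ft_torque": the same for the moment, N m; "grip_width": finger opening in m; "grasp_force": force on a finger pad.
Only numpy, scipy, OpenCV 4.12 (cv2) and the standard library are available. Lean on these libraries where they do the work, as an engineer would, in place of code of your own. Each camera call takes 0.05 s, during which the arm holds its last target. There are 200 camera calls.

### The job

Get the seed balance ready for weighing, using only closed fingertips: first switch on the bench power block by pressing the raised half of its white paddle rocker fully over, then push the balance's open cover down until it is shut, and last press the large round key on the handset right down and let it come up again. Leave the handset's small key unpressed, do not lift the handset or push it about, and leave everything else on the bench where it stands.

Things in the scene. Friction and masses are not known exactly. Their poses are not given: they have to be found in the camera images.
- power_block: grey bench power block, a fixed box 210 (its x) by 70 (its y) by 45 mm high; origin at the centre of its underside. Two round sockets lie on its +x half; a white paddle rocker (56 by 36 mm) lies on its -x half, its pivot along the block's y at block x = -45 mm, 56 mm above the bench, between two low black cheeks (top 53 mm above the bench, inner faces 48 mm apart).
- paddle_raised_end (a point): point on the paddle's upper face, on its centre line 22 mm from the pivot, on the half that stands up while the block is off (the half at the block's -x end, farther from the sockets). About 64 mm above the bench while off; it sinks about 11 mm as the paddle is pressed over.
- paddle (a joint): angle of the paddle rocker, rad: 0 = off (half at the block's end up), 0.5 = on (that half fully down, stop). It stays where it is left; a push of 1.5 to 3 N on the raised half turns it.
- balance: blue compact balance, a fixed box 200 (its x) by 160 (its y) by 50 mm high; origin at the centre of its underside. Display on its -x part, steel pan at x = +20 mm under a hinged draught cover.
- cover_hinge (a point): middle of the cover's hinge line (along the balance's y) at balance x = +85 mm, 66 mm above the bench. Its axes are those of the balance. The white cover is a flat plate 130 mm long, 124 mm wide and 6 mm thick that runs from the hinge towards the balance's -x; shut, it lies level with its upper face 69 mm above the bench.
- cover_edge (a point): middle of the cover's free edge, on its upper face, 130 mm from the hinge
- draught_cover (a joint): opening angle of the cover, rad: 0 = shut (stop), 0.45 to 0.8 at the start, 1.1 = fully open. A stiff hinge: it stays where it is left. A downward push of 2 to 4 N some 65 mm from the hinge shuts it; the fingers slide along its upper face on the way.
- handset: grey loose handset lying on the bench, 110 (its x) by 64 (its y) by 22 mm high, 0.1 to 0.3 kg; origin at the centre of its underside. It carries two round black keys on its upper face.
- tare_key_top (a point): centre of the top of the large round tare key, 28 mm across, at handset x = -20 mm; its top is 30 mm above the bench
- tare_key (a joint): travel of the large key, m: 0 = up, 0.005 = fully down (about 4.5 N); springs back
- mode_key_top (a point): centre of the top of the small round mode key, 12 mm across, at handset x = +36 mm; its top is 27 mm above the bench. Not to be pressed.
- mode_key (a joint): travel of the small key, m: 0 = up, 0.003 = fully down; springs back
- seed_jar_tall: glass seed jar with white disc lid, 56 mm across the lid, 68 mm high, stands beside the handset. Bystander, loose; origin at the centre of its underside.
- seed_jar_short: glass seed jar with white disc lid, 60 mm across the lid, 49 mm high, stands beside the power block. Bystander, loose; origin at the centre of its underside.
- petri_dish: clear round dish with seeds, 84 mm across, 14 mm high, lies beyond the handset. Bystander, loose; origin at the centre of its underside.
- tweezers: steel tweezers lying flat along their own x, 140 mm long, 6 mm high, beside the power block. Bystander, loose; origin at the centre of its underside.
- paper_cup: yellow cup, 74 mm across the rim, 85 mm high, towards the back of the bench. Bystander, loose; origin at the centre of its underside.
- phone: phone lying face up, 145 by 70 by 8 mm, towards the back of the bench. Bystander, loose; origin at the centre of its underside.
Mind the look-alikes: they are no part of the job. Leave any red look-alike of the power_block alone.

How it is judged:
By the outcome, as a careful person would: the job done as asked, in the order asked, and still so for the second after the job is handed in, with the robot touching nothing.
It also fails if it takes over 48 s, if anything falls off the work surface, if the arm or the gripper's body presses on something with over 40 N, if the wrist force passes 120 N, or if a joint passes its speed limit or range.

## Working session

There is one attempt and no reset: what is moved stays moved. The work goes in short steps, Python scripts to look and compute and a shell command to move; the robot and the scene stay as the last step left them, time stands still between calls to the robot, and variables do not carry over. Pictures are saved under pics/ and viewed, at most 10 in all, crops included, and the job is handed in when it is done.

```bash
mkdir -p pics; cat > h.py <<'E'
import numpy as np, cv2
from workcell import bot
def ray(cam,uv):
    i=bot.camera_info(cam);K=np.array(i["intrinsics"])
    T=np.linalg.inv(np.array(i["camera_from_world"]))
    d=T[:3,:3]@np.linalg.inv(K)@np.array([uv[0],uv[1],1.]);return T[:3,3],d/np.linalg.norm(d)
def atz(cam,uv,z):
    o,d=ray(cam,uv);return o+d*(z-o[2])/d[2]
def tri(rs):
    A=sum(np.eye(3)-np.outer(d,d) for o,d in rs);b=sum((np.eye(3)-np.outer(d,d))@o for o,d in rs)
    return np.linalg.solve(A,b)
E
python3 - <<'E'
from h import *
np.set_printoptions(precision=4,suppress=True)
for c in("top","scene"):
    cv2.imwrite(f"pics/{c}1.png",bot.camera(c))
Z=dict(power_block=0,paddle_raised_end=.064,balance=0,cover_hinge=.066,cover_edge=.12,handset=0,tare_key_top=.03,mode_key_top=.027,seed_jar_tall=0,seed_jar_short=0)
for n,z in Z.items():
    for c in("top","scene"):
        for r in bot.spot_point(c,n)[:3]:
            print(n,c,np.round(r["uv"],1),round(r["confidence"],2),atz(c,r["uv"],z))
print(bot.get_obs()["clock"],bot.get_obs()["tool_rot"],bot.get_obs()["eef_pos"])
E
```

```text
power_block top [198.7 310.4] 0.61 [0.3687 0.2063 0.    ]
power_block top [346.  135.5] 0.58 [ 0.7858 -0.1524  0.    ]
power_block top [243.7 137.6] 0.25 [0.7827 0.0991 0.    ]
power_block scene [280.3 207.9] 0.88 [ 0.5305 -0.0066  0.    ]
power_block scene [387.2 176.1] 0.65 [0.3685 0.2176 0.    ]
paddle_raised_end top [286.6 270.1] 0.66 [0.4589 0.0016 0.064 ]
paddle_raised_end top [184.9 344.9] 0.66 [0.2999 0.2267 0.064 ]
paddle_raised_end scene [295.  167.2] 0.6 [0.4536 0.006  0.064 ]
paddle_raised_end scene [400.9 139.9] 0.53 [0.3025 0.228  0.064 ]
balance top [422.2 240.6] 0.58 [ 0.5247 -0.3277  0.    ]
balance scene [154.2 176.2] 0.74 [ 0.5285 -0.3248  0.    ]
balance scene [419.9 243.4] 0.53 [0.5337 0.3198 0.    ]
cover_hinge top [429.5 196.1] 0.82 [ 0.6224 -0.3288  0.066 ]
cover_hinge scene [127.9 189.3] 0.62 [ 0.6201 -0.3346  0.066 ]
cover_edge top [442.1 238.4] 0.82 [ 0.5216 -0.3329  0.12  ]
cover_edge scene [149.2 134.4] 0.98 [ 0.4988 -0.3251  0.12  ]
cover_edge scene [319.4 225.1] 0.41 [0.6235 0.1013 0.12  ]
handset top [152.4 227.3] 0.6 [0.565  0.3175 0.    ]
handset scene [416.8 255.5] 0.77 [0.5662 0.3174 0.    ]
handset scene [295.2 170.5] 0.66 [ 0.4153 -0.0018  0.    ]
tare_key_top top [147.9 232.1] 0.54 [0.5511 0.3204 0.03  ]
tare_key_top top [243.4 230.6] 0.42 [0.5517 0.0995 0.03  ]
tare_key_top scene [422.2 239.5] 0.7 [0.5413 0.319  0.03  ]
mode_key_top top [145.5 211.8] 0.61 [0.5989 0.3277 0.027 ]
mode_key_top scene [420.4 264.8] 0.57 [0.6024 0.3241 0.027 ]
seed_jar_tall top [118.5 224.5] 0.82 [0.5727 0.3979 0.    ]
seed_jar_tall scene [452.4 266.9] 0.85 [0.5724 0.3961 0.    ]
seed_jar_tall scene [421.9 265.7] 0.43 [0.5882 0.3317 0.    ]
seed_jar_tall scene [421.6 260. ] 0.4 [0.5744 0.3292 0.    ]
seed_jar_short top [243.3 231.9] 0.64 [0.5512 0.1013 0.    ]
seed_jar_short scene [319.9 228.2] 0.76 [0.5582 0.0952 0.    ]
1.1 [0.2332 0.9724 0.     0.    ] [0.2268 0.4456 0.2533]
```

View pics/top1.png

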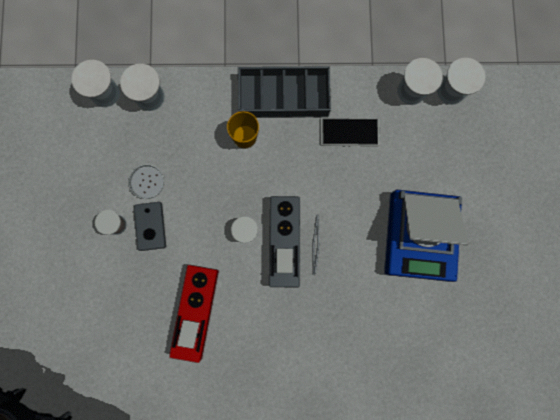

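View pics/scene1.png

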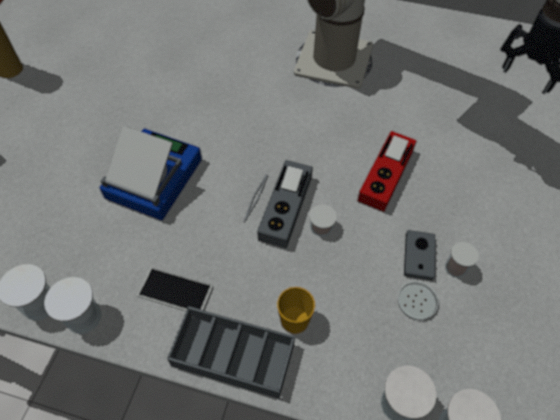

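Candidates for the block: the grey block at top-view pixel (285,240), with its paddle at (286,262), and the red look-alike at (193,313), with its paddle at (187,335). I choose the grey one. There is only one handset (150,226) and one balance (424,235). Next I triangulate the points and check the choice in a close crop.

```bash
python3 - <<'E'
from h import *
np.set_printoptions(precision=4,suppress=True)
t=bot.camera("top");s=bot.camera("scene")
near={"paddle_raised_end":((286,270),(295,167)),"cover_hinge":((430,196),(128,189)),"cover_edge":((442,238),(149,134)),"tare_key_top":((148,232),(422,240)),"mode_key_top":((146,211),(420,265))}
for n,p in near.items():
    rs=[]
    for c,q in zip(("top","scene"),p):
        L=[r for r in bot.spot_point(c,n) if np.hypot(*(np.array(r["uv"])-q))<15]
        if L: rs.append(ray(c,L[0]["uv"]))
        m=[r for r in bot.silhouettes(c,n) if np.hypot(*(np.array(r["uv"])-q))<40]
        if m: print(n,c,"sil uv",np.round(m[0]["uv"],1), cv2.minAreaRect(np.argwhere(m[0]["mask"])[:,::-1].astype(np.float32)))
    if len(rs)==2: print(n,tri(rs))
for c,q in(("top",(286,240)),):
    for n in("power_block","balance","handset"):
        for m in bot.silhouettes(c,n):
            print(n,np.round(m["uv"]),m["confidence"],cv2.minAreaRect(np.argwhere(m["mask"])[:,::-1].astype(np.float32)))
a=cv2.resize(t[185:300,240:340],None,fx=4,fy=4,interpolation=2)
b=cv2.resize(s[150:265,245:345],None,fx=4,fy=4,interpolation=2)
cv2.imwrite("pics/crop.png",np.hstack([a,b]))
E
```

```text
paddle_raised_end top sil uv [285.  260.6] ((284.0, 260.5), (23.0, 18.0), 90.0)
paddle_raised_end scene sil uv [291.9 178.4] ((292.1500244140625, 179.0500030517578), (18.657434463500977, 23.400854110717773), 18.43494987487793)
paddle_raised_end [0.4574 0.001  0.0574]
cover_hinge scene sil uv [148.9 169.7] ((150.34182739257812, 172.4598388671875), (87.1319351196289, 85.14797973632812), 21.370620727539062)
cover_hinge [ 0.6191 -0.3365  0.0582]
cover_edge top sil uv [435.1 218.6] ((435.51702880859375, 218.84112548828125), (67.9681396484375, 45.951290130615234), 6.115503787994385)
cover_edge scene sil uv [140.1 162.2] ((138.25001525878906, 163.25), (52.493804931640625, 61.031951904296875), 18.434947967529297)
cover_edge [ 0.5142 -0.3167  0.1341]
tare_key_top top sil uv [146.9 234.5] ((148.5, 233.5), (11.0, 11.0), 90.0)
tare_key_top scene sil uv [420.7 242. ] ((422.0, 243.5), (11.0, 12.0), 90.0)
tare_key_top [0.5493 0.3155 0.0448]
mode_key_top [0.6039 0.3293 0.0241]
power_block [195. 313.] 0.87 ((193.66622924804688, 313.45013427734375), (33.91197967529297, 97.60344696044922), 11.738572120666504)
power_block [284. 243.] 0.77 ((284.0, 241.5), (91.0, 32.0), 90.0)
balance [425. 238.] 0.84 ((427.02783203125, 235.67257690429688), (83.06143188476562, 87.28023529052734), 4.8645148277282715)
handset [150. 228.] 0.91 ((149.60995483398438, 225.82203674316406), (46.95878982543945, 29.613880157470703), 84.14398956298828)
```

View pics/crop.png

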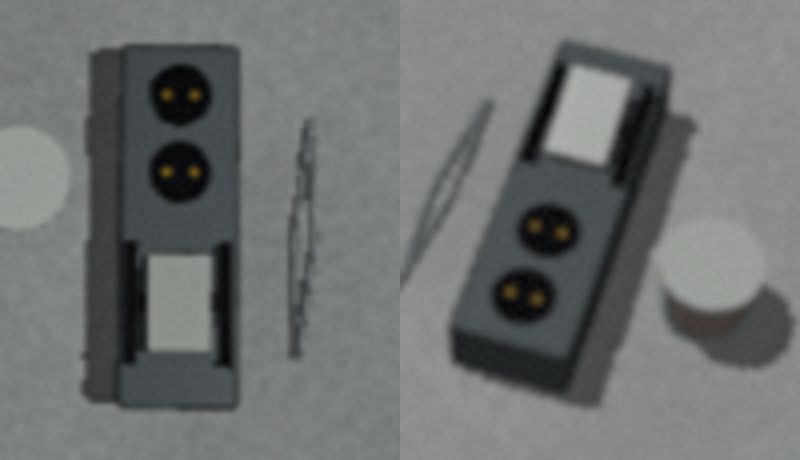

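The crop shows the grey block with sockets at the far end. The white paddle is at crop pixel (180,302), which is top-view (285,260), with its raised half toward the robot. I'll approach it now with closed fingers, turned square to the block.

```bash
python3 -m inch '[229,-443,-50,0,0,0.47,0, 229,-443,-50,0,0,0.47,0, 229,-443,-50,0,0,0.47,0, 229,-443,-50,0,0,0.47,0, 229,-443,-50,0,0,0.47,0, 229,-443,-50,0,0,0.47,0, 229,-443,-50,0,0,0.47,0, 229,-443,-50,0,0,0.47,0]'; python3 -m inch '[101,-195,-70,0,0,0,0, 101,-195,-70,0,0,0,0, 101,-195,-70,0,0,0,0, 101,-195,-70,0,0,0,0, 101,-195,-70,0,0,0,0, 101,-195,-70,0,0,0,0, 101,-195,-70,0,0,0,0, 101,-195,-70,0,0,0,0]'
```

```text
clock: 3.02
eef_pos: [0.3721, 0.1645, 0.2219]
tool_rot: [0.0, 1.0, 0.0, 0.0]
ft_force: [0.6, 0.6, 0.2]
grip_width: 0.0
grasp_force: 0.0
clock: 3.68
eef_pos: [0.4725, -0.0298, 0.1512]
tool_rot: [0.002, 1.0, 0.0, -0.001]
ft_force: [0.0, 0.8, -1.0]
grip_width: -0.0002
grasp_force: 0.0
```

```bash
cat >> h.py <<'E'
from scipy.spatial.transform import Rotation as R
def wray(uv,o):
    i=bot.camera_info("wrist");K=np.array(i["intrinsics"]);H=np.array(i["hand_eye"])
    Rw=R.from_quat(o["tool_rot"]).as_matrix();d=Rw@H[:3,:3]@np.linalg.inv(K)@np.array([uv[0],uv[1],1.])
    return Rw@H[:3,3]+np.array(o["eef_pos"]),d/np.linalg.norm(d)
def wz(uv,o,z):
    p,d=wray(uv,o);return p+d*(z-p[2])/d[2]
E
python3 - <<'E'
from h import *
np.set_printoptions(precision=4,suppress=True)
o=bot.get_obs();im=bot.camera("wrist");cv2.imwrite("pics/w1.png",im);print(o["eef_pos"])
for r in bot.spot_point("wrist","paddle_raised_end"): print(r["uv"],r["confidence"],wz(r["uv"],o,.064))
for m in bot.silhouettes("wrist","paddle_raised_end"):
    ys,xs=np.where(m["mask"]);print(m["uv"],wz(m["uv"],o,.06),xs.min(),xs.max(),ys.min(),ys.max(),wz((xs.min(),ys.min()),o,.062),wz((xs.max(),ys.max()),o,.062))
E
```

```text
[ 0.4725 -0.0298  0.1512]
[334.0, 206.8] 0.92 [0.4627 0.0068 0.064 ]
[330.6, 226.2] [0.4788 0.0057 0.06  ] 301 360 195 262 [ 0.4546 -0.0164  0.062 ] [0.5069 0.0287 0.062 ]
```

View pics/w1.png

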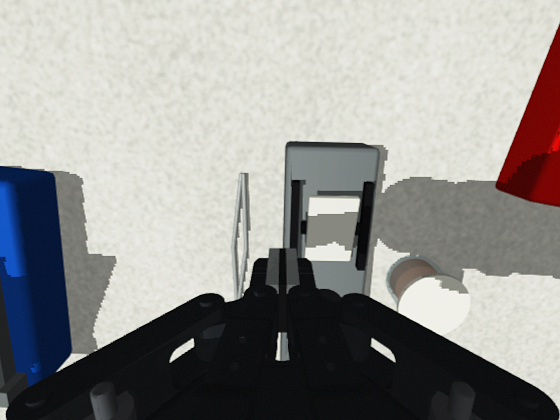

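The wrist view shows the paddle at (332,228), with its raised edge at the top near row 195, between black cheeks at columns 297 and 366. This gives a press point of about (0.457, 0.006).

```bash
python3 -m inch '[-15,36,-40,0,0,0,0, -15,36,-55,0,0,0,0, -15,36,-55,0,0,0,0, -15,36,-55,0,0,0,0]'; python3 -m inch '[0,0,-5,0,0,0,0, 0,0,-9,0,0,0,0, 0,0,-13,0,0,0,0, 0,0,-16,0,0,0,0, 0,0,-18,0,0,0,0, 0,0,-18,0,0,0,0]'
```

```text
clock: 4.17
eef_pos: [0.4563, 0.0084, 0.0967]
tool_rot: [-0.001, 1.0, -0.0, -0.001]
ft_force: [0.3, -0.3, -0.1]
grip_width: -0.0
grasp_force: 0.0
clock: 4.67
eef_pos: [0.458, 0.007, 0.0788]
tool_rot: [0.001, 1.0, 0.0, 0.0]
ft_force: [-0.4, -0.8, 0.0]
grip_width: -0.0003
grasp_force: 0.1
```

```bash
python3 -m inch '[0,0,-1,0,0,0,0, 0,0,-2,0,0,0,0, 0,0,-2,0,0,0,0]';python3 -m inch '[0,0,-1,0,0,0,0, 0,0,-2,0,0,0,0, 0,0,-2,0,0,0,0]'
```

```text
clock: 4.92
eef_pos: [0.458, 0.0071, 0.077]
tool_rot: [0.001, 1.0, -0.0, 0.0]
ft_force: [0.7, -0.0, 1.4]
grip_width: 0.0002
grasp_force: 0.8
clock: 5.17
eef_pos: [0.4581, 0.0071, 0.0764]
tool_rot: [0.0, 1.0, -0.0, 0.001]
ft_force: [-3.3, -0.6, 14.2]
grip_width: 0.0001
grasp_force: 7.1
```

14 N at a tip height of 54 mm means the paddle is on its stop. I lift, move over to the cover, then check.

```bash
python3 -m inch '[0,0,40,0,0,0,0, 0,0,80,0,0,0,0, 0,0,120,0,0,0,0, 0,0,155,0,0,0,0, 20,-40,155,0,0,0,0, 40,-80,155,0,0,0,0, 60,-115,155,0,0,0,0, 60,-150,155,0,0,0,0]';python3 -m inch '[0,-170,0,0,0,0,0, 0,-170,0,0,0,0,0, 0,-170,0,0,0,0,0, 0,-170,0,0,0,0,0, 0,-170,0,0,0,0,0, 0,-170,0,0,0,0,0, 0,-170,0,0,0,0,0]'
python3 - <<'E'
from h import *
np.set_printoptions(precision=4,suppress=True)
o=bot.get_obs();w=bot.camera("wrist");t=bot.camera("top");s=bot.camera("scene")
print(o["eef_pos"],o["ft_force"])
for n,z in(("cover_hinge",.066),("cover_edge",.13)):
    for r in bot.spot_point("wrist",n): print(n,r["uv"],r["confidence"],wz(r["uv"],o,z))
a=cv2.resize(t[185:300,240:340],None,fx=3.6,fy=3.6,interpolation=2)
cv2.imwrite("pics/w2.png",np.hstack([cv2.resize(w,None,fx=.78,fy=.78),cv2.resize(a,None,fx=.79,fy=.79)[:327]]))
E
```

```text
clock: 5.83
eef_pos: [0.5203, -0.144, 0.2298]
tool_rot: [-0.001, 1.0, -0.0, 0.001]
ft_force: [2.2, -0.2, 0.1]
grip_width: 0.0004
grasp_force: 0.0
clock: 6.42
eef_pos: [0.5171, -0.3126, 0.2289]
tool_rot: [0.001, 1.0, 0.001, -0.001]
ft_force: [0.0, 0.4, 0.3]
grip_width: -0.0
grasp_force: 0.0
[ 0.5171 -0.3126  0.2289] [0.0082 0.4411 0.2601]
cover_edge [270.7, 224.3] 0.88 [ 0.5247 -0.3212  0.13  ]
cover_edge [495.8, 183.2] 0.55 [ 0.4933 -0.1569  0.13  ]Traceback (most recent call last):
  File "<stdin>", line 8, in <module>
    return _nx.concatenate(arrs, 1, dtype=dtype, casting=casting)
           ~~~~~~~~~~~~~~~^^^^^^^^^^^^^^^^^^^^^^^^^^^^^^^^^^^^^^^
ValueError: all the input array dimensions except for the concatenation axis must match exactly, but along dimension 0, the array at index 0 has size 328 and the array at index 1 has size 327
```

```bash
python3 - <<'E'
from h import *
w=bot.camera("wrist");t=bot.camera("top");s=bot.camera("scene")
a=cv2.resize(t[185:300,240:340],(300,345));b=cv2.resize(s[150:265,245:345],(300,345))
cv2.imwrite("pics/w2.png",np.hstack([cv2.resize(w[:,60:],(410,345)),a[:,40:230],b[:,60:250]]))
E
```

```text
(no output)
```

View pics/w2.png

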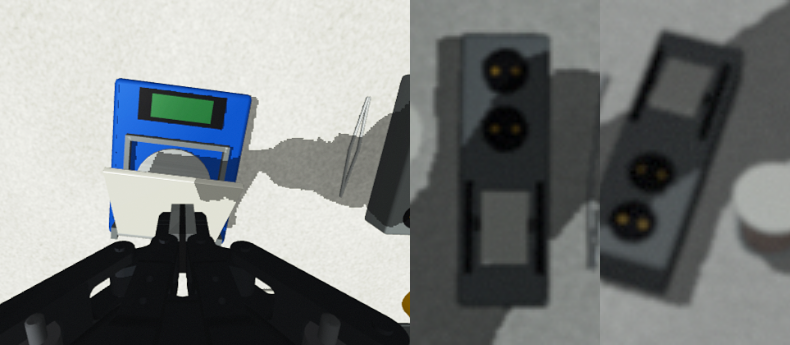

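In the wrist view the cover's free edge runs from (105,170) to (245,188), so the balance is yawed about -0.12 rad. I press at about (0.546, -0.326), 75 mm from the hinge. The paddle lies in shadow in both crops, so I'll check it later.

```bash
python3 -m inch '[29,-13,-30,0,0,-0.12,0, 29,-13,-60,0,0,-0.12,0, 29,-13,-80,0,0,-0.12,0, 29,-13,-80,0,0,-0.12,0]';python3 -m inch '[0,0,-7,0,0,0,0, 0,0,-14,0,0,0,0, 0,0,-21,0,0,0,0, 0,0,-28,0,0,0,0, 0,0,-34,0,0,0,0, 0,0,-40,0,0,0,0, 0,0,-45,0,0,0,0, 0,0,-50,0,0,0,0]'; python3 -m inch '[0,0,-2,0,0,0,0, 0,0,-4,0,0,0,0, 0,0,-4,0,0,0,0]'
```

```text
clock: 7.15
eef_pos: [0.5442, -0.3237, 0.1441]
tool_rot: [0.06, 0.998, 0.002, -0.004]
ft_force: [-0.4, 1.3, -0.0]
grip_width: -0.0
grasp_force: 0.0
clock: 7.82
eef_pos: [0.5465, -0.3257, 0.0994]
tool_rot: [0.06, 0.998, 0.0, -0.0]
ft_force: [-0.9, -0.7, 1.4]
grip_width: 0.0002
grasp_force: 0.5
clock: 8.07
eef_pos: [0.5465, -0.3256, 0.0953]
tool_rot: [0.06, 0.998, 0.0, -0.0]
ft_force: [-0.3, -0.0, -0.3]
grip_width: -0.0004
grasp_force: 0.0
```

```bash
python3 -m inch '[0,0,-1,0,0,0,0, 0,0,-2,0,0,0,0, 0,0,-3,0,0,0,0, 0,0,-3,0,0,0,0]'; python3 -m inch '[0,0,-1,0,0,0,0, 0,0,-2,0,0,0,0, 0,0,-2,0,0,0,0]'
```

```text
clock: 8.4
eef_pos: [0.5467, -0.3258, 0.0928]
tool_rot: [0.06, 0.998, -0.0, 0.0]
ft_force: [-0.8, -0.3, 1.1]
grip_width: 0.0003
grasp_force: 0.0
clock: 8.65
eef_pos: [0.5467, -0.3258, 0.0911]
tool_rot: [0.06, 0.998, -0.0, 0.0]
ft_force: [-0.5, 0.6, 3.0]
grip_width: -0.0001
grasp_force: 1.2
```

```bash
python3 -m inch '[0,0,-1,0,0,0,0, 0,0,-2,0,0,0,0, 0,0,-2,0,0,0,0]'; python3 - <<'E'
from h import *
cv2.imwrite("pics/s2.png",bot.camera("scene")[90:330,60:360].repeat(2,0).repeat(2,1))
E
```

```text
clock: 8.9
eef_pos: [0.5467, -0.3258, 0.091]
tool_rot: [0.06, 0.998, -0.0, 0.001]
ft_force: [-3.8, 1.7, 11.1]
grip_width: 0.0001
grasp_force: 5.5
```

View pics/s2.png

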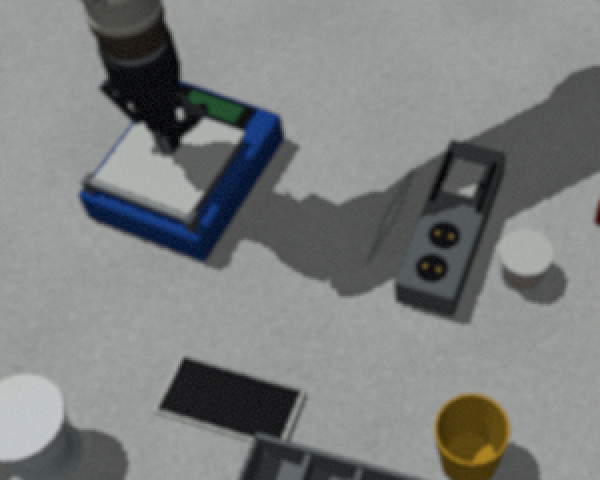

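The cover lies level, white plate at (170,150) in the crop, with 11 N at a tip height of 69 mm, so it is shut. I lift, check the paddle on the way, then go on to the handset.

```bash
python3 -m inch '[0,0,35,0,0,0,0, 0,0,75,0,0,0,0, 0,0,115,0,0,0,0, 0,0,145,0,0,0,0, 0,40,147,0,0,0.12,0, 0,80,147,0,0,0.12,0, 0,120,147,0,0,0.12,0, 0,160,147,0,0,0.12,0]'; python3 -m inch '[-20,190,0,0,0,0,0, -20,190,0,0,0,0,0, -20,190,0,0,0,0,0, -20,190,0,0,0,0,0, -20,190,0,0,0,0,0, -20,190,0,0,0,0,0]'
python3 - <<'E'
from h import *
cv2.imwrite("pics/w3.png",bot.camera("wrist")); 
E
```

```text
clock: 9.62
eef_pos: [0.5464, -0.1645, 0.2359]
tool_rot: [0.001, 1.0, -0.0, 0.0]
ft_force: [0.6, 0.0, -0.5]
grip_width: 0.0
grasp_force: 0.0
clock: 10.12
eef_pos: [0.5259, 0.029, 0.2358]
tool_rot: [-0.003, 1.0, 0.001, -0.0]
ft_force: [-0.7, -0.2, -0.7]
grip_width: 0.0002
grasp_force: 0.0
```

View pics/w3.png

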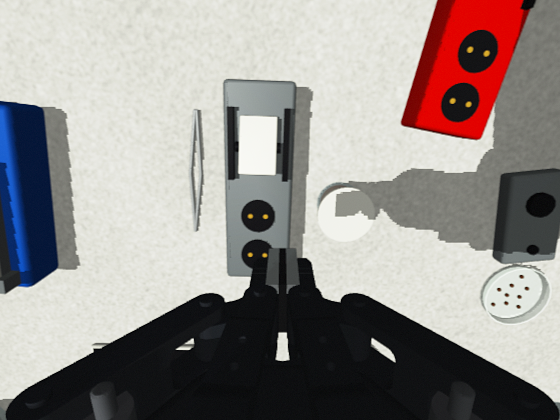

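The wrist view shows the paddle at (258,145) with no shadow step at its robot-side end any more, so it is pressed over, and the bystanders are unmoved. On to the handset.

```bash
python3 -m inch '[70,285,-50,0,0,0,0, 70,285,-50,0,0,0,0, 70,285,-50,0,0,0,0, 70,285,-50,0,0,0,0, 70,285,-50,0,0,0,0, 70,285,-50,0,0,0,0, 70,285,-50,0,0,0,0, 70,285,-50,0,0,0,0]'; python3 -m inch '[0,0,0,0,0,0,0,0,0,0,0,0,0,0]'
python3 - <<'E'
from h import *
np.set_printoptions(precision=4,suppress=True)
o=bot.get_obs();w=bot.camera("wrist");cv2.imwrite("pics/w4.png",w);print(o["eef_pos"])
for n,z in(("tare_key_top",.03),("mode_key_top",.027)):
    for r in bot.spot_point("wrist",n): print(n,r["uv"],r["confidence"],wz(r["uv"],o,z))
    for r in bot.silhouettes("wrist",n): print("sil",r["uv"],r["confidence"],wz(r["uv"],o,z))
E
```

```text
clock: 10.83
eef_pos: [0.5971, 0.3141, 0.1822]
tool_rot: [-0.002, 1.0, 0.001, -0.001]
ft_force: [-0.6, 0.4, -1.4]
grip_width: 0.0003
grasp_force: 0.0
clock: 11.0
eef_pos: [0.5969, 0.3081, 0.1849]
tool_rot: [0.001, 1.0, -0.001, -0.001]
ft_force: [0.1, -1.1, -0.8]
grip_width: -0.0
grasp_force: 0.0
[0.5969 0.3081 0.1849]
tare_key_top [295.9, 145.6] 0.74 [0.5515 0.32   0.03  ]
tare_key_top [104.3, 341.4] 0.27 [0.7595 0.1156 0.03  ]
sil [296.0, 142.3] 0.94 [0.5486 0.3201 0.03  ]
mode_key_top [300.0, 202.8] 0.54 [0.6048 0.3246 0.027 ]
```

View pics/w4.png

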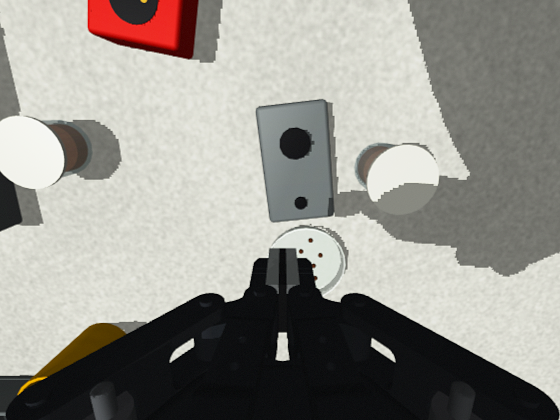

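The tare key is at (295,143), giving (0.549, 0.320), and the mode key is at (301,203), clear of the fingers. I move above the tare key and press straight down.

```bash
python3 -m inch '[-30,8,-20,0,0,0,0, -48,12,-50,0,0,0,0, -48,12,-85,0,0,0,0, -48,12,-110,0,0,0,0, -48,12,-122,0,0,0,0, -48,12,-122,0,0,0,0, -48,12,-122,0,0,0,0]';python3 -m inch '[0,0,-4,0,0,0,0, 0,0,-8,0,0,0,0, 0,0,-11,0,0,0,0, 0,0,-13,0,0,0,0, 0,0,-14,0,0,0,0, 0,0,-14,0,0,0,0]'
```

```text
clock: 11.83
eef_pos: [0.5491, 0.3208, 0.0645]
tool_rot: [0.001, 1.0, 0.0, 0.0]
ft_force: [0.5, 0.9, 1.1]
grip_width: -0.0
grasp_force: 0.0
clock: 12.33
eef_pos: [0.5492, 0.3215, 0.0504]
tool_rot: [0.0, 1.0, 0.0, 0.001]
ft_force: [0.3, -0.2, 1.8]
grip_width: -0.0003
grasp_force: 1.2
```

```bash
python3 -m inch '[0,0,-1,0,0,0,0, 0,0,-2,0,0,0,0, 0,0,-2.5,0,0,0,0, 0,0,-2.5,0,0,0,0]';python3 -m inch '[0,0,-1,0,0,0,0, 0,0,-2,0,0,0,0, 0,0,-2,0,0,0,0]'
```

```text
clock: 12.67
eef_pos: [0.5492, 0.3215, 0.0478]
tool_rot: [0.0, 1.0, 0.0, 0.001]
ft_force: [1.7, 0.0, 4.2]
grip_width: -0.0
grasp_force: 2.0
clock: 12.92
eef_pos: [0.5492, 0.3215, 0.047]
tool_rot: [0.0, 1.0, 0.0, 0.001]
ft_force: [0.1, -1.8, 10.4]
grip_width: 0.0003
grasp_force: 5.1
```

10 N at 25 mm tip height: the key is fully down. I release straight up, back away, and check.

```bash
python3 -m inch '[0,0,3,0,0,0,0, 0,0,8,0,0,0,0, 0,0,30,0,0,0,0, 0,0,70,0,0,0,0, 0,0,110,0,0,0,0, 0,0,150,0,0,0,0, 20,0,180,0,0,0,0, 48,0,180,0,0,0,0]';python3 -m inch '[0,0,0,0,0,0,0,0,0,0,0,0,0,0]'
python3 - <<'E'
from h import *
np.set_printoptions(precision=4,suppress=True)
o=bot.get_obs();w=bot.camera("wrist");t=bot.camera("top");s=bot.camera("scene")
for r in bot.silhouettes("wrist","tare_key_top"): print("sil",r["uv"],r["confidence"],wz(r["uv"],o,.03))
b=cv2.resize(s[110:270,85:325],(480,320));a=cv2.resize(t[185:300,255:315],(167,320))
cv2.imwrite("pics/f.png",np.hstack([b,a]))
E
```

```text
clock: 13.58
eef_pos: [0.5973, 0.3233, 0.2346]
tool_rot: [-0.001, 1.0, 0.003, 0.005]
ft_force: [1.7, 0.4, 2.1]
grip_width: 0.0002
grasp_force: 0.0
clock: 13.75
eef_pos: [0.5967, 0.3209, 0.2237]
tool_rot: [0.001, 1.0, -0.0, -0.001]
ft_force: [-0.2, 0.2, 0.0]
grip_width: -0.0001
grasp_force: 0.0
sil [282.0, 140.9] 0.97 [0.5504 0.3206 0.03  ]
```

View pics/f.png

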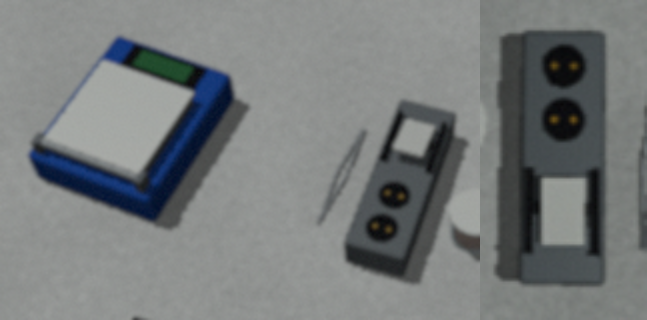

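The cover is shut (120,115), and the paddle's socket-side end at (410,155) now stands up and shows its front face, so the block is on. The tare key hasn't shifted, so the handset stayed in place. I hand the job in.

```bash
python3 -c "
from workcell import bot
print(bot.job_done())"
```

```text
the job is handed in; nothing more can be done
None
```

The job is handed in at about 14 s: I switched the power block on, shut the balance cover, then pressed and released the tare key, with no sign that the handset or any bystander moved.

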